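# Key a sweet jar against turning and unscrew its tight cap

### The job

The sweet jar's cap is too tight to turn while the jar can spin in its cradle: draw the wide key plate (the one with the tab) straight up out of its slot in the rack, slide it down into the cradle's key channel until it stands on the base between the jar's two ribs, and let go of it. Then unscrew the cap anticlockwise, stop turning as soon as its threads are free, and lift it off; the jar stays down in its cradle, and the small plate and the other things on the table stay where they are. Finish while still holding the cap level over the jar's open mouth, 1 to 5 cm clear of it.

Things in the scene. Friction and masses are not known exactly. Their poses are not given: they have to be found in the camera images.
- cradle: fixed wooden jar cradle. Origin on the jar's axis at table level. Jar and plate stand on its base at z 8 mm; round collar to z 20 mm. Key channel toward +y: two walls 10 mm apart (x -5 to 5), y 53 to 93 mm, rounded tops at z 38 mm, end stop at y 96 mm. The key plate belongs at x 0, y 63 mm (its centre), width along y; its top is then at z 82 mm.
- rack: fixed light-wood rack, 100 x 84 mm, base top at z 8 mm. Origin under its centre at the table. Two slots at x -30 and x +30 mm, each 9 mm wide in x and 66 mm long in y, walls up to z 30 mm. A plate stands in each slot; which stands in which varies.
- key_plate: steel key plate, loose, 0.08 to 0.17 kg, 6 mm thick (x), upright in a rack slot: lower part 60 mm wide (y) and 48 mm high, above it a tab 34 mm wide up to z 74 mm with a dark dot. Origin: centre of its underside. The same either way round. Best gripped across its thickness by the tab.
- small_plate: a plain smaller rectangular steel plate, loose, 6 x 44 x 56 mm, in the rack's other slot; not needed, leave it. Origin at the centre of its underside.
- jar: glass jar of sweets, loose, 0.3 to 0.6 kg, 61 mm across, free to turn in the collar. Origin: centre of its underside. Mouth (rim of the 34 mm neck) at z 80 mm. On its +y side two upright ribs, 11 mm apart, stand out to 41 mm from the axis at z 14 to 46 mm, facing the channel within 3 degrees; the plate's inner edge goes between them.
- cap: aluminium screw cap, loose, 54 mm across, 22 mm high. Origin: centre of its underside; screwed on, 68 mm above the jar's underside (top 98 mm over the table). A spring gasket in the mouth presses it up with 13 N: it turns at 0.2 to 0.6 N m, comes free (pops up 2.5 mm) after 40 degrees anticlockwise relative to the jar, stops at 70. The keyed jar itself can give up to 7.
- cap_mark (a point): point on the cap's rim, 27 mm from its axis along the cap's +x, 11 mm above its underside; screwed on, the cap's +x is the jar's +x.
- choc_bar: flat teal chocolate bar, 57 x 162 x 12 mm, lying between the cradle's and the rack's places; leave it. Origin under its centre.
- tape_roll: roll of brown tape, 93 mm across, 48 mm high, at the left; leave it. Origin under its centre.
- stamp: wooden hand stamp, 33 x 58 x 76 mm, at the right; leave it. Origin under its centre.
- pop_tin: round card tin, 70 mm across, 102 mm high, at the left; leave it. Origin under its centre.
Things that resemble listed ones, but are neither listed nor needed, are in the scene too. Leave any blue look-alike of the jar alone.

How it is judged:
By the outcome, as a careful person would: the job done as asked, in the order asked, and still so for the second after the job is handed in, while the arm keeps its last pose, push and grip.
It also fails if it takes over 64 s, if anything falls off the work surface, if the arm or the gripper's body presses on something with over 40 N, if the wrist force passes 120 N, or if a joint passes its speed limit or range.

### The arm

A 6-joint arm with a two-finger parallel gripper is mounted at the origin on a cart in front of the work surface, level with it; the furniture and walls round the work are solid. World frame = base frame: x ahead of the robot, y to its left, z up, the work surface at z = 0. Lengths are in m, angles in rad, forces in N, time in s.
With the tool pointing down it reaches from about 0.325 to 0.775 m from the base axis. Payload 5.5 kg.
Tool frame: the origin (TCP) lies between the finger pads; the fingertips stand 8 mm ahead of it and the grasp point (between the pads) lies 11 mm behind it (tcp_to_tips is the distance from the TCP to the fingertips, in m); z points along the fingers, y is the line along which they close (so a half turn about z gives the same grasp; the last joint's range is limited). The gripper opens to 88 mm and grips with 3 to 60 N. Pads are 20 mm wide; open, the fingers measure 115 mm over their backs; the gripper's body (75 mm by 178 mm) begins 61 mm behind the grasp point.
Start: joints at [-1.263, 0.091, 1.231, -0, 1.82, -0.057], TCP at [0.214, -0.561, 0.231] pointing down, gripper open.
Joint ranges: [-2.87, 2.87], [-0.86, 2.18], [0.17, 2.46], [-1.51, 4.65], [0.06, 2.69], [-2.65, 2.65]. Speed limits (rad/s): [2.57, 2.57, 3.01, 3.14, 3.14, 3.14].

### API

Orientations are given as a unit quaternion [w, x, y, z].
In Python, from bench import * gives the robot as it stands. Calls block until the motion is done:
- move_to(position, orientation): joint-space move of the TCP to a pose.
- move_l(position, speed=0.15, orientation=None): straight line of the TCP; orientation=None keeps the orientation; speed is the mean speed in m/s.
- movej(angles): joint-space move.
- gripper_open() and close(): open the fingers fully, or close them until they stop; the grip force is fixed at half the most.
- hold(seconds).
- inverse_kinematics(position, orientation): joint angles nearest the present ones, or None.
- state(): the state.
- get_image(name): name is "side" or "top" or "wrist"; returns a dict with "frame" (400x640x3 uint8, blue, green, red), "depth" (400x640 float32, m along the optical axis (not along the pixel's ray), 0 where there is no reading), "camera_matrix" (3x3 intrinsics, pixels), "view" (4x4, takes a point from world to camera coordinates). Camera axes: x right, y up, looking along -z (the intrinsics and any distortion apply to the point x, -y, -z); pixel columns grow to the right and rows downward; lengths in m; the calibration is good to about 2 mm. A picture is of the moment at which its call begins.
A pose or a line that the arm cannot do raises IKError and nothing moves.
- job_done(): hands the job in; it is judged then, once.
The state is a dict: "time": time; "joint_pos": joint angles; "dq": joint speeds; "joint_torque": joint torques, N m; "ee_pos": TCP position; "ee_rot": TCP orientation; "ft_force": force on the tool from outside, world axes, zero at the start; "moment": the same for the moment, N m; "finger_gap": finger opening in m; "finger_force": force on a finger pad.
Only numpy, scipy, OpenCV 4.12 (cv2) and the standard library are available. Lean on these libraries where they do the work, as an engineer would, in place of code of your own. Each camera call takes 0.05 s, during which the arm holds its last target. There are 200 camera calls.

## Working session

There is one attempt and no reset: what is moved stays moved. The work goes in short steps, each a Python script; the robot and the scene stay as the last script left them, time stands still between calls to the robot, and variables do not carry over. Pictures are saved under pics/ and viewed, at most 10 in all, crops included, and the job is handed in when it is done.

```bash
ls; mkdir -p pics; python3 - <<'E'
from bench import *
import cv2,numpy as np,pickle
d={}
for n in("top","side","wrist"):
    im=get_image(n); d[n]=im; cv2.imwrite(f"pics/{n}0.png",im["frame"])
    print(n,im["camera_matrix"].tolist(),np.round(im["view"],4).tolist(),[k for k in im])
pickle.dump(d,open("d0.pkl","wb"))
print(state())
E
```

```text
pics
top [[458.15333706874304, 0.0, 318.74413122813075], [0.0, 458.15333706874304, 202.56461500176974], [0.0, 0.0, 1.0]] [[-0.0049, -1.0, -0.0042, 0.0348], [0.9808, -0.0056, 0.1951, -0.5274], [-0.1951, -0.0031, 0.9808, -1.4405], [0.0, 0.0, 0.0, 1.0]] ['frame', 'depth', 'camera_matrix', 'view']
side [[425.2702932563925, 0.0, 320.02974439805706], [0.0, 425.2702932563925, 212.97184659095558], [0.0, 0.0, 1.0]] [[-0.8217, -0.5697, 0.0155, 0.433], [0.2944, -0.401, 0.8675, -0.2274], [-0.488, 0.7174, 0.4973, -0.9503], [0.0, 0.0, 0.0, 1.0]] ['frame', 'depth', 'camera_matrix', 'view']
wrist [[351.76358710752385, 0.0, 324.2357805702545], [0.0, 351.76358710752385, 198.49892118694567], [0.0, 0.0, 1.0]] [[0.3563, -0.9344, -0.0016, -0.5992], [0.9022, 0.3445, -0.2595, 0.031], [0.243, 0.0911, 0.9657, -0.3892], [0.0, 0.0, 0.0, 1.0]] ['frame', 'depth', 'camera_matrix', 'view']
{'time': 0.15, 'joint_pos': array([-1.26270956e+00,  9.16872995e-02,  1.23157343e+00, -4.72711540e-05,
        1.81982179e+00, -5.66982355e-02]), 'dq': array([ 7.67078849e-04, -1.32452706e-03, -2.92365692e-03,  6.05145988e-05,
        2.46771832e-04,  4.04282820e-04]), 'joint_torque': array([ 2.57743059e-04, -4.47045100e+01, -4.06907845e+01,  6.98929466e-02,
        2.74394994e-02, -1.17419577e-04]), 'ee_pos': array([ 0.21396947, -0.56032408,  0.22978604]), 'ee_rot': array([-7.36184112e-04,  9.83413330e-01,  1.81377142e-01, -1.16117545e-04]), 'ft_force': array([ 1.24255281, -0.8484232 ,  0.4263449 ]), 'moment': array([-0.04457895,  0.05839969,  0.01478933]), 'finger_force': 0.0, 'finger_gap': 0.0878101628351214}
```

View pics/top0.png

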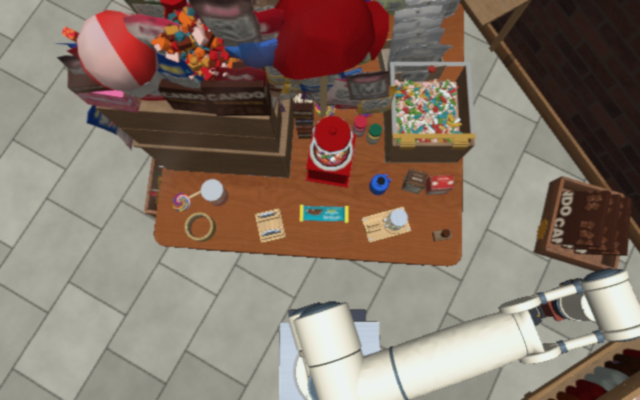

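View pics/side0.png

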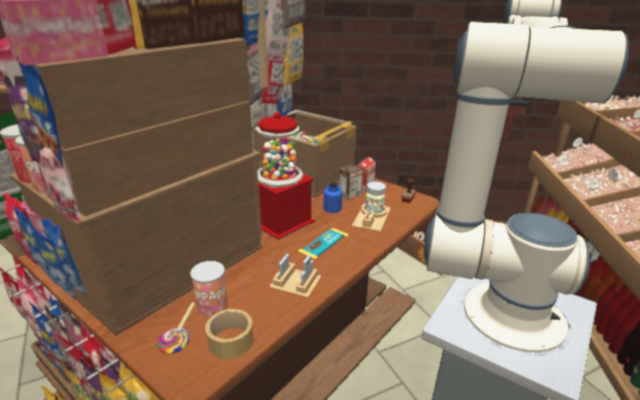

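The top view shows the rack at about (270,225), the jar and cap in the cradle at (398,217) with its channel going left to about (368,230), and the blue look-alike at (380,183). The side view shows the two plates standing in the rack at (283,265) and (307,267). I'll take closer wrist views next.

```bash
cat > h.py <<'E'
from bench import *
import cv2,numpy as np,pickle
from scipy.spatial.transform import Rotation as R
def cam(im):
    V=im["view"]; return V[:3,:3],-V[:3,:3].T@V[:3,3]
def ray(im,uv):
    Rm,c=cam(im);K=im["camera_matrix"];u,v=uv
    d=np.array([(u-K[0,2])/K[0,0],-(v-K[1,2])/K[1,1],-1.0]); return c,Rm.T@d
def onz(im,uv,z):
    c,d=ray(im,uv); return c+d*(z-c[2])/d[2]
def proj(im,p):
    V=im["view"];q=V[:3,:3]@np.asarray(p)+V[:3,3];K=im["camera_matrix"]
    return np.array([K[0,0]*q[0]/-q[2]+K[0,2],K[1,1]*-q[1]/-q[2]+K[1,2]])
def tri(obs):
    A=np.zeros((3,3));b=np.zeros(3)
    for im,uv in obs:
        c,d=ray(im,uv);d=d/np.linalg.norm(d);P=np.eye(3)-np.outer(d,d);A+=P;b+=P@c
    return np.linalg.solve(A,b)
def pts(im):  # world point for each pixel from depth
    K=im["camera_matrix"];Rm,c=cam(im);Z=im["depth"]
    v,u=np.mgrid[:400,:640]
    return np.stack([(u-K[0,2])/K[0,0]*Z,-(v-K[1,2])/K[1,1]*Z,-Z],-1)@Rm+c
def down(yaw): # tool z down; tool y (closing line) at angle yaw+90deg from world x, tool x at yaw
    q=(R.from_euler('z',yaw)*R.from_euler('x',np.pi)).as_quat(); return np.array([q[3],q[0],q[1],q[2]])
def snap(n,name,f=None):
    im=get_image(n); cv2.imwrite(f"pics/{name}.png",im["frame"]); pickle.dump(im,open(name+".pkl","wb")); return im
E
python3 - <<'E'
from h import *
d=pickle.load(open("d0.pkl","rb"));t=d["top"]
for n,uv,z in[("rack",(270,225),.02),("cap",(398,217),.098),("chan",(368,230),.03),("bar",(324,213),.01),("pop",(213,190),.1)]: print(n,onz(t,uv,z))
w=d["wrist"];s=state()
q=s["ee_rot"];T=R.from_quat([q[1],q[2],q[3],q[0]]).as_matrix()
Rm,c=cam(w);print("cam in tool",T.T@(c-s["ee_pos"]),"axis",T.T@(-Rm[2]),"right",T.T@Rm[0])
for yaw in(-.3,0,3.14-.3,):
  for p in [(.5,.13,.27),(.47,-.13,.27)]:
    print(yaw,p,inverse_kinematics(p,down(yaw)))
E
```

```text
rack [0.45942587 0.19322025 0.02      ]
cap [ 0.47088346 -0.21627254  0.098     ]
chan [ 0.43966762 -0.12837916  0.03      ]
bar [0.5003433 0.0147552 0.01     ]
pop [0.56058472 0.36696296 0.1       ]
cam in tool [ 7.08055463e-02 -1.48456203e-04 -1.53231137e-01] axis [-2.59581029e-01 -1.89413334e-04  9.65721312e-01] right [-4.73733798e-04  9.99999885e-01  6.87993568e-05]
-0.3 (0.5, 0.13, 0.27) [ 1.88508528e-01 -1.21177125e-01  1.37095354e+00 -4.44089210e-16
  1.89181624e+00  2.05930485e+00]
-0.3 (0.47, -0.13, 0.27) [-3.39628276e-01 -1.98230330e-01  1.43985867e+00 -4.44089210e-16
  1.89996431e+00  1.53116805e+00]
0 (0.5, 0.13, 0.27) [ 1.88508528e-01 -1.21177125e-01  1.37095354e+00 -4.44089210e-16
  1.89181624e+00  1.75930485e+00]
0 (0.47, -0.13, 0.27) [-3.39628276e-01 -1.98230330e-01  1.43985867e+00 -4.44089210e-16
  1.89996431e+00  1.23116805e+00]
2.8400000000000003 (0.5, 0.13, 0.27) [ 0.18850853 -0.12117713  1.37095354  0.          1.89181624 -1.08069515]
2.8400000000000003 (0.47, -0.13, 0.27) [-0.33962828 -0.19823033  1.43985867  0.          1.89996431 -1.60883195]
```

```bash
python3 - <<'E'
from h import *
for n,p in[("c1",(.46,-.25,.25)),("c2",(.46,-.13,.25)),("r1",(.45,.14,.24)),("r2",(.45,.24,.24))]:
    move_to(p,down(0)); im=snap("wrist",n)
    print(n,state()["time"],np.round(state()["ee_pos"],4))
a=[cv2.imread(f"pics/{n}.png")[:,120:520] for n in("c1","c2")];cv2.imwrite("pics/cc.png",np.hstack(a))
a=[cv2.imread(f"pics/{n}.png")[:,120:520] for n in("r1","r2")];cv2.imwrite("pics/rr.png",np.hstack(a))
E
```

```text
c1 1.675 [ 0.4597 -0.2508  0.2498]
c2 2.275 [ 0.46   -0.1308  0.25  ]
r1 3.375 [0.4505 0.1386 0.24  ]
r2 3.9083 [0.4505 0.239  0.2399]
```

View pics/cc.png

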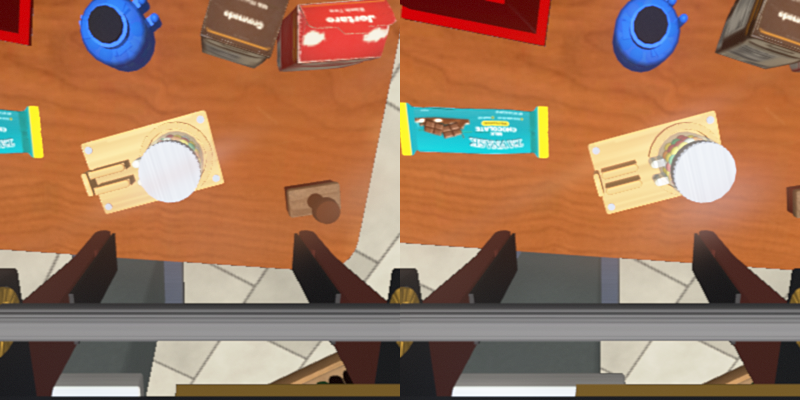

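View pics/rr.png

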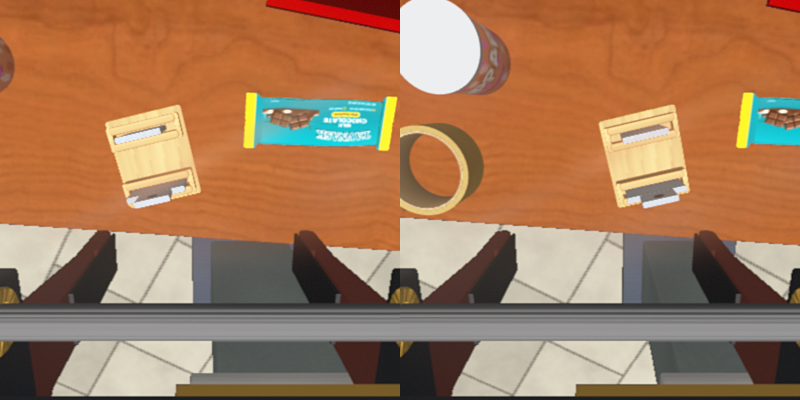

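The wrist views show the cradle with its channel pointing left and slightly down, walls at about (115,177) in the left crop and (620,178) in the second, and the cap at (170,170) and (704,171). In the rack, the key plate with its tab is in the near slot at (155,197) and (660,197), and the small plate is in the far slot at (140,137). Next I'll turn the pixels into metric positions.

```bash
python3 - <<'E'
from h import *
L={n:pickle.load(open(n+".pkl","rb")) for n in("c1","c2","r1","r2")}
def hm(n,cx,cy,s=2,r=95):
    P=pts(L[n]).reshape(-1,3);F=L[n]["frame"].reshape(-1,3);ok=(L[n]["depth"].ravel()>0)
    u=((cy-P[:,1])*1000+r)*s;v=((cx-P[:,0])*1000+r)*s
    k=ok&(u>=0)&(v>=0)&(u<2*r*s)&(v<2*r*s)&(P[:,2]<.13);o=np.argsort(P[k,2])
    H=np.zeros((2*r*s,2*r*s),np.float32);H[v[k][o].astype(int),u[k][o].astype(int)]=P[k,2][o]
    return cv2.applyColorMap(cv2.dilate(np.clip(H*2500,0,255).astype(np.uint8),np.ones((2,2))),cv2.COLORMAP_JET)
cv2.imwrite("pics/hm.png",np.hstack([hm("c1",.46,-.18),hm("r2",.45,.19)]))
# cap top: bright grey pixels with depth near .098
for n in("c1","c2"):
    im=L[n];P=pts(im);m=((abs(P[...,2]-.098)<.006)&(im["depth"]>0)&(abs(P[...,0]-.46)<.08)&(abs(P[...,1]+.2)<.08)).astype(np.uint8)
    c=max(cv2.findContours(m,0,cv2.CHAIN_APPROX_NONE)[0],key=cv2.contourArea)
    e=cv2.fitEllipse(c);q=P[m>0];print(n,e,"z med",np.median(q[:,2]),"ctr@.098",onz(im,e[0],.098),q[:,:2].max(0)-q[:,:2].min(0));L[n+"e"]=e[0]
print("cap tri",tri([(L["c1"],L["c1e"]),(L["c2"],L["c2e"])]))
# wood corners by mask
for n,z0 in(("c1",.008),("c2",.008),("r1",.008),("r2",.008)):
    im=L[n];P=pts(im);hsv=cv2.cvtColor(im["frame"],cv2.COLOR_BGR2HSV)
    c=(.46,-.18) if n[0]=="c" else (.45,.19)
    near=(abs(P[...,0]-c[0])<.09)&(abs(P[...,1]-c[1])<.12)&(im["depth"]>0)
    m=near&(P[...,2]>.004)&(P[...,2]<.0125)
    Q=P[m];z=np.median(Q[:,2]);r=cv2.minAreaRect((Q[:,:2]*1000).astype(np.float32));print(n,"base z",z,r)
    for lo,hi in((.028,.034),(.034,.042),(.06,.068),(.076,.086)):
        Q=P[near&(P[...,2]>lo)&(P[...,2]<hi)]
        if len(Q)>10: print("  ",lo,len(Q),[np.round(x,1) for x in cv2.minAreaRect((Q[:,:2]*1000).astype(np.float32))])
P=pts(pickle.load(open("d0.pkl","rb"))["top"])
for nm,a,b in(("blue",(.53,.60),(-.22,-.12)),("ahead rack",(.5,.58),(.13,.27)),("behindcr",(.36,.44),(-.3,-.1))):
    k=(P[...,0]>a[0])&(P[...,0]<a[1])&(P[...,1]>b[0])&(P[...,1]<b[1]);print(nm,P[k][:,2].max())
E
```

```text
c1 ((289.12188720703125, 171.25184631347656), (59.67646789550781, 61.004608154296875), 124.13549041748047) z med 0.09732607717491909 ctr@.098 [ 0.47324585 -0.21965912  0.098     ] [0.05357165 0.05410279]
c2 ((424.046630859375, 171.61224365234375), (59.060638427734375, 62.62269973754883), 57.76344680786133) z med 0.09726779804879179 ctr@.098 [ 0.47316592 -0.21817502  0.098     ] [0.05473054 0.05472906]
cap tri [ 0.47248982 -0.21927215  0.09418984]
c1 base z 0.007244514278543224 ((461.1439208984375, -168.13958740234375), (101.25882720947266, 202.01409912109375), 8.397098541259766)
   0.028 273 [array([ 470.3, -182.1]), array([ 39.1, 131.5]), np.float64(19.0)]
   0.034 565 [array([ 470.8, -182.8]), array([ 39.9, 130.4]), np.float64(17.9)]
   0.06 215 [array([ 485.4, -226.5]), array([59. , 28.9]), np.float64(61.2)]
   0.076 57 [array([ 489.5, -227.6]), array([49.9, 16.2]), np.float64(64.6)]
c2 base z 0.00721385221780399 ((458.6181335449219, -169.44265747070312), (86.5829849243164, 192.72752380371094), 14.785626411437988)
   0.028 313 [array([ 466.5, -176.3]), array([ 33.8, 121.7]), np.fl
[... 503 characters left out ...]
.7, 59.3]), np.float64(11.7)]
   0.06 376 [array([464.9, 197. ]), array([65.3, 43.9]), np.float64(8.3)]
   0.076 262 [array([434.6, 187.4]), array([ 6.4, 33.7]), np.float64(13.3)]
r2 base z 0.007616808087153981 ((474.0751953125, 149.09434509277344), (100.01502227783203, 176.8852996826172), 13.050642013549805)
   0.028 1088 [array([463.9, 194.2]), array([83.8, 68.1]), np.float64(12.4)]
   0.034 144 [array([466.1, 196. ]), array([61.4, 59.1]), np.float64(14.2)]
   0.06 389 [array([466.7, 193.5]), array([62.7, 43.3]), np.float64(16.8)]
   0.076 271 [array([434.7, 187.9]), array([ 6.1, 33.6]), np.float64(12.9)]
blue 0.09459374289033096
ahead rack 0.03610880825063245
behindcr 0.044116064850105996
```

View pics/hm.png

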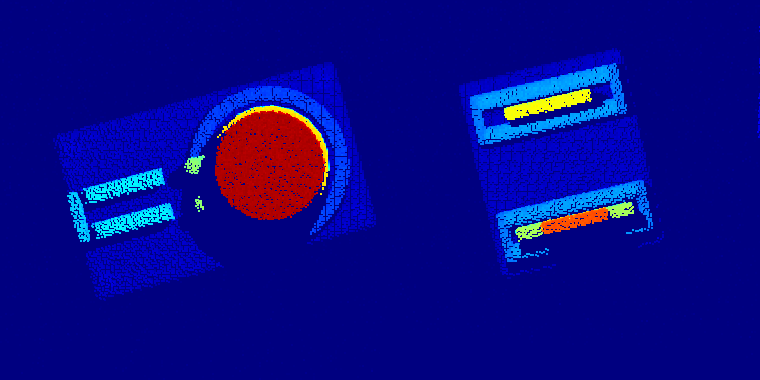

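The height map shows the channel walls at (125,185) and (133,220) with the end stop at (78,217), the two ribs at (194,163) and (199,204), and the cap disc at (271,165). On the rack, the key plate is at (575,223) with its tab in orange, and the small plate is at (548,104). Now the precise cradle fit.

```bash
python3 - <<'E'
from h import *
C=np.array([.4728,-.2190])
def wood(n):
    im=pickle.load(open(n+".pkl","rb"));P=pts(im);k=(im["depth"]>0)&(abs(P[...,0]-.46)<.11)&(abs(P[...,1]+.17)<.11);return P[k]
for n in("c1","c2"):
    Q=wood(n);yaw=np.radians(14.5)
    for it in range(4):
        ex=np.array([np.cos(yaw),np.sin(yaw)]);ey=np.array([-ex[1],ex[0]])
        X=(Q[:,:2]-C)@ex;Y=(Q[:,:2]-C)@ey
        w=(Q[:,2]>.031)&(Q[:,2]<.043)&(Y>.056)&(Y<.088)&(abs(X)<.025)
        f=[np.polyfit(Y[w&s],X[w&s],1) for s in(X>0,X<0)]
        yaw-=np.mean([a[0] for a in f])
    print(n,"yaw",np.degrees(yaw),"slopes",[a[0] for a in f],"wall x",[np.polyval(a,.063) for a in f], "mid@0",np.mean([a[1] for a in f]),"zmax",np.percentile(Q[w,2],98))
    for s in(X>0,X<0):
        print("  wall x range",np.percentile(X[w&s],[1,99]),"y range",[np.percentile(Y[(Q[:,2]>.031)&(Q[:,2]<.043)&(abs(X)<.025)&s&(Y>.05)&(Y<.1)],p) for p in(1,99)])
    rb=(Q[:,2]>.035)&(Q[:,2]<.052)&(Y>.028)&(Y<.046)&(abs(X)<.02);
    for s in(X>0,X<0):
        if (rb&s).sum()>3: print("  rib",np.mean(X[rb&s]),np.mean(Y[rb&s]),Y[rb&s].max(),Q[rb&s,2].max())
    # top of cap ring & collar
    cp=(Q[:,2]>.094)&(Q[:,2]<.103);(c,r)=cv2.minEnclosingCircle((Q[cp,:2]*1000).astype(np.float32));print("  cap circ",c,r,"mean",Q[cp,:2].mean(0))
    b=(Q[:,2]>.0035)&(Q[:,2]<.0105)&(X>-.06)&(X<.06)&(Y>-.08)&(Y<.12);print("  base X",np.percentile(X[b],[.3,99.7]),"Y",np.percentile(Y[b],[.3,99.7]))
E
```

```text
c1 yaw 15.089641185711919 slopes [np.float64(-0.0002842757896935623), np.float64(-0.0022213969369237322)] wall x [np.float64(0.008542548578490732), np.float64(-0.009288466586676255)] mid@0 -0.00029403031320431733 zmax 0.038530287864627505
  wall x range [0.00417731 0.01208558] y range [np.float64(0.05297240832271789), np.float64(0.09968197663953167)]
  wall x range [-0.01371245 -0.00585678] y range [np.float64(0.052980009216458984), np.float64(0.0995357436977796)]
  rib 0.010698998859626134 0.035018709987470975 0.040371994393982126 0.05198804315194827
  rib -0.009443860521436594 0.039131181994628735 0.04023358412125493 0.05173555815648434
  cap circ (472.0555419921875, -219.33755493164062) 27.505826950073242 mean [ 0.47268339 -0.21938358]
  base X [-0.04341053  0.04198432] Y [-0.0447737   0.09992633]
c2 yaw 14.966525365422099 slopes [np.float64(-0.0033303517753789764), np.float64(0.0033403279404749264)] wall x [np.float64(0.00870788055199824), np.float64(-0.009135247059906797)] mid@0 -0.0002139975031548013 zmax 0.0383572732895173
  wall x range [0.00432279 0.0121587 ] y range [np.float64(0.05343151547073265), np.float64(0.09971097147000081)]
  wall x range [-0.01346127 -0.00589118] y range [np.float64(0.05343811657084245), np.float64(0.0996581875531398)]
  rib 0.009677852308039477 0.0336857908837183 0.04085823597352053 0.05189694528641631
  rib -0.007994793996255242 0.03393982950641902 0.04097926261831939 0.05187893079096784
  cap circ (472.05401611328125, -218.88540649414062) 27.584518432617188 mean [ 0.47263862 -0.21870666]
  base X [-0.04333056  0.04200944] Y [-0.04396631  0.10050085]
```

```bash
cat >> h.py <<'E'
YR=np.radians(13.0);YC=np.radians(15.0)
O=np.array([.4723,-.2191]);ex=np.array([np.cos(YC),np.sin(YC)]);ey=np.array([-ex[1],ex[0]])
def st(t=""):
    s=state();print(t,"t%.2f"%s["time"],np.round(s["ee_pos"],4),"F",np.round(s["ft_force"],1),"M",np.round(s["moment"],2),"gap %.4f ff %.1f"%(s["finger_gap"],s["finger_force"]));return s
E
python3 - <<'E'
from h import *
p=np.array([.4347,.1876]);q=down(YR+np.pi/2)
off=p-.001*np.array([np.cos(YR),np.sin(YR)])
move_to([*off,.14],q);st("above")
move_l([*off,.073],.08);st("at")
close();st("closed")
move_l([*off,.09],.05);st("up1")
move_l([*off,.19],.15);st("up2")
move_to([*(O+.063*ey),.19],down(YC+np.pi/2));st("over")
hold(.2)
snap("wrist","k1");snap("side","k2");snap("top","k3")
a=cv2.imread("pics/k1.png");b=cv2.imread("pics/k2.png")[120:270,280:480]
cv2.imwrite("pics/kk.png",np.vstack([cv2.resize(a,(640,400))[:, :], np.hstack([cv2.resize(b,(266,200)),np.zeros((200,374,3),np.uint8)])]))
E
```

```text
above t5.56 [0.4339 0.1871 0.1403] F [0.1 0.4 1.4] M [-0.03 -0.09 -0.05] gap 0.0874 ff 0.0
at t6.54 [0.4341 0.1875 0.0737] F [-0.3 -0.1 -0.6] M [-0.03 -0.08  0.02] gap 0.0878 ff 0.0
closed t7.77 [0.4337 0.1874 0.073 ] F [-0.5  0.1  0.3] M [-0.01  0.01 -0.01] gap 0.0059 ff 30.0
up1 t8.26 [0.4339 0.1874 0.0904] F [ 0.3 -1.  -1.6] M [-0.05 -0.12 -0.  ] gap 0.0059 ff 30.0
up2 t9.07 [0.4334 0.1872 0.1887] F [ 1.4  0.1 -1.7] M [-0.07 -0.06  0.  ] gap 0.0060 ff 30.0
over t10.38 [ 0.4561 -0.1574  0.1897] F [ 0.4 -0.1 -1.3] M [-0.03 -0.11  0.  ] gap 0.0055 ff 30.0
```

View pics/kk.png

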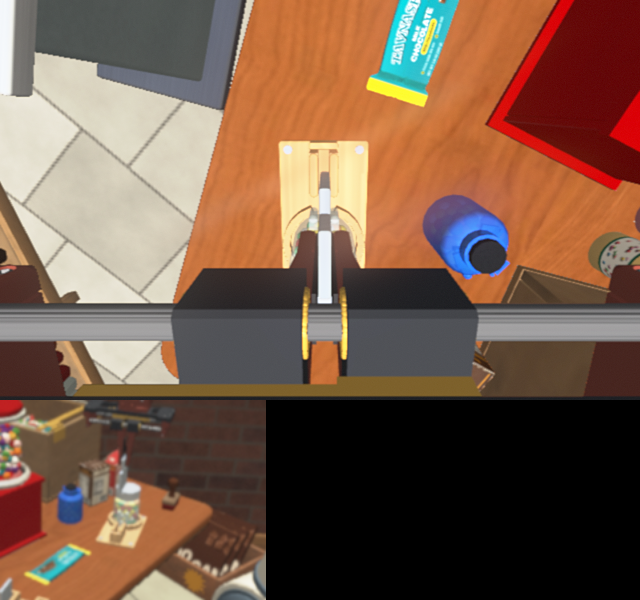

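The plate hangs straight between the fingers at (324,230) and lines up with the channel at (323,165). Next I'll check its offset from depth, then insert it.

```bash
python3 - <<'E'
from h import *
im=pickle.load(open("k1.pkl","rb"));P=pts(im);m=(im["depth"]>0);m[300:]=False
X=(P[...,:2]-O)@ex;Y=(P[...,:2]-O)@ey;Z=P[...,2]
k=m&(abs(X)<.02)&(Y>.03)&(Y<.11)&(Z>.115)&(Z<.22)
for lo in np.arange(.115,.21,.01):
    s=k&(Z>=lo)&(Z<lo+.01)
    if s.sum()>3: print(round(lo,3),s.sum(),"X",np.round(np.percentile(X[s],[2,50,98])*1e3,1),"Y",np.round(np.percentile(Y[s],[2,98])*1e3,1))
for nm,zl,zh in(("chan",.031,.043),):
    s=m&(Z>zl)&(Z<zh)&(Y>.055)&(Y<.09)&(abs(X)<.025)
    for g in(X>0,X<0): print(nm,np.round(np.percentile(X[s&g],[2,50,98])*1e3,1))
E
```

```text
0.125 24 X [-2.2  0.6  3.3] Y [93.1 94.3]
0.135 31 X [-2.1  0.3  3.2] Y [93.4 94.3]
0.145 36 X [-2.   0.8  3.3] Y [93.3 94.4]
0.155 47 X [-2.4  0.3  3.5] Y [92.9 94.4]
0.165 352 X [-2.3  0.8  3.3] Y [80.7 94.2]
0.175 167 X [-10.4   0.3  10.9] Y [73.6 81.5]
0.185 385 X [-10.7   0.7  11.9] Y [73.4 81.4]
0.195 1336 X [-10.    0.3  10.9] Y [49.2 80.8]
0.205 432 X [-11.4  -2.6  12.2] Y [73.5 75.8]
chan [ 4.7  8.4 12. ]
chan [-13.2  -9.4  -5.9]
```

```bash
python3 - <<'E'
from h import *
p=O+.0622*ey-.001*ex
move_l([*p,.15],.1);st()
for z in(.118,.104,.096,.088,.082,.078,.0755,.074,.073):
    move_l([*p,z],.06);s=st()
    if s["ft_force"][2]>8: print("contact");break
E
```

```text
t11.28 [ 0.4551 -0.1592  0.1499] F [-0.6 -0.2 -2.5] M [-0.09 -0.12  0.05] gap 0.0057 ff 30.0
 t11.97 [ 0.4552 -0.1593  0.118 ] F [-0.1  0.5 -1. ] M [-0.06 -0.1  -0.01] gap 0.0061 ff 30.0
 t12.35 [ 0.4549 -0.1591  0.1033] F [-0.3 -0.2 -1.3] M [-0.04 -0.11 -0.05] gap 0.0055 ff 30.0
 t12.63 [ 0.455  -0.1591  0.0954] F [-0.3  1.2 -1.2] M [-0.05 -0.15 -0.01] gap 0.0056 ff 30.0
 t12.92 [ 0.4549 -0.1592  0.0873] F [-0.1 -0.1 -1.8] M [-0.03 -0.09 -0.01] gap 0.0058 ff 30.0
 t13.17 [ 0.4549 -0.1592  0.0814] F [-0.6 -0.3 -2.3] M [-0.04 -0.11 -0.05] gap 0.0060 ff 30.0
 t13.42 [ 0.4551 -0.1592  0.0777] F [-0.3 -0.6 -1.5] M [-0.   -0.1   0.02] gap 0.0060 ff 30.0
 t13.67 [ 0.4551 -0.1592  0.0753] F [ 0.7 -0.5 -2.1] M [-0.01 -0.09  0.03] gap 0.0062 ff 30.0
 t13.92 [ 0.4552 -0.1593  0.0739] F [-0.2 -0.7 -0.7] M [ 0.   -0.11 -0.04] gap 0.0062 ff 30.0
 t14.17 [ 0.4552 -0.1593  0.073 ] F [-0.3 -0.  -1.2] M [ 0.02 -0.15 -0.03] gap 0.0058 ff 30.0
```

```bash
python3 - <<'E'
from h import *
p=O+.0622*ey-.001*ex
for z in(.0722,.0715,.0708):
    move_l([*p,z],.03);s=st()
    if s["ft_force"][2]>3: break
gripper_open();st("open")
move_l([*p,.17],.2)
im=snap("wrist","p1")
P=pts(im);m=(im["depth"]>0);m[290:]=False
X=(P[...,:2]-O)@ex;Y=(P[...,:2]-O)@ey;Z=P[...,2]
k=m&(abs(X)<.015)&(Y>.045)&(Y<.11)&(Z>.05)&(Z<.12)
s=k&(Z>.074)
print("tab top z",np.percentile(Z[s],[5,50,95]),"X",np.percentile(X[s],[2,98]),"Y",np.percentile(Y[s],[2,98]))
s=k&(Z<.066);print("shoulder z",np.median(Z[s]),np.percentile(X[s],[2,98]),np.percentile(Y[s],[2,98]))
cv2.imwrite("pics/p1c.png",im["frame"][100:320,150:500])
E
```

```text
t14.42 [ 0.4554 -0.1593  0.073 ] F [-2.7  0.4  5. ] M [0.15 0.29 0.01] gap 0.0057 ff 30.0
open t15.72 [ 0.4552 -0.1593  0.0722] F [-0.6  0.1  0.5] M [-0.06 -0.11  0.02] gap 0.0878 ff 0.0
tab top z [0.0792178  0.08104059 0.08230984] X [-0.00372809  0.00206808] Y [0.0471135  0.07935456]
shoulder z 0.05535180783757329 [-0.00310447  0.00228301] [0.07907997 0.09239437]
```

View pics/p1c.png

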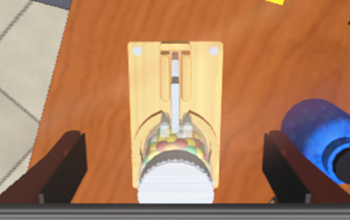

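The plate is standing on the base (tab top 82 mm) between the ribs, at crop position (175,115), and is released. Now the cap.

```bash
python3 - <<'E'
from h import *
c=np.array([.4721,-.2191]);q=down(np.radians(77))
move_to([*c,.17],q);st("above")
move_l([*c,.086],.1);st("at")
close();hold(.2);st("closed")
j=np.array(state()["joint_pos"]);print(j)
np.save("j0.npy",j)
for a in list(range(4,37,4)):
    t=j.copy();t[5]-=np.radians(a);movej(t);s=st(a)
E
```

```text
above t16.88 [ 0.4714 -0.2186  0.1681] F [-0.4  0.3  0.1] M [-0.03 -0.04 -0.03] gap 0.0878 ff 0.0
at t17.88 [ 0.4725 -0.2193  0.0869] F [-0.4  0.9 -0.2] M [-0.08 -0.1  -0.04] gap 0.0878 ff 0.0
closed t18.70 [ 0.472  -0.2191  0.0861] F [-2.3 -0.3  1.3] M [ 0.01  0.18 -0.06] gap 0.0533 ff 30.0
[-4.99901616e-01 -1.03669727e-01  1.68067542e+00 -4.33313423e-05
  1.56473484e+00 -2.73011208e-01]
4 t18.95 [ 0.4722 -0.2191  0.0861] F [0.3 0.2 1.4] M [-0.1  -0.1   0.04] gap 0.0539 ff 30.0
8 t19.20 [ 0.4722 -0.2191  0.0861] F [ 1.4 -0.3 -0.2] M [-0.07 -0.19  0.1 ] gap 0.0538 ff 30.0
12 t19.45 [ 0.4724 -0.2191  0.0861] F [ 2.3 -0.1 -0.7] M [-0.04 -0.48  0.  ] gap 0.0537 ff 30.0
16 t19.70 [ 0.4724 -0.219   0.0862] F [ 2.9  0.1 -1.6] M [ 0.07 -0.73 -0.06] gap 0.0535 ff 30.0
20 t19.95 [ 0.4723 -0.2191  0.0861] F [ 2.6  0.8 -0.9] M [ 0.02 -0.91 -0.08] gap 0.0536 ff 30.0
24 t20.20 [ 0.4722 -0.2191  0.0862] F [ 3.5  0.2 -0.9] M [ 0.04 -0.91 -0.1 ] gap 0.0533 ff 30.0
28 t20.45 [ 0.4721 -0.2192  0.0862] F [ 3.5  0.2 -0.6] M [-0.02 -0.92 -0.07] gap 0.0537 ff 30.0
32 t20.70 [ 0.4721 -0.2192  0.0862] F [ 3.8  0.1 -0.4] M [-0.03 -0.92 -0.07] gap 0.0538 ff 30.0
36 t20.95 [ 0.4721 -0.2192  0.0863] F [4.2 0.3 0.4] M [-0.03 -0.87 -0.09] gap 0.0536 ff 30.0
```

```bash
python3 - <<'E'
from h import *
s=st();print(s["joint_torque"],s["joint_pos"])
im=snap("wrist","w1");sd=snap("side","w2")
print(proj(sd,[.472,-.219,.09]))
u,v=proj(sd,[.472,-.219,.07]).astype(int)
b=sd["frame"][v-50:v+50,u-66:u+67]
cv2.imwrite("pics/ww.png",np.vstack([im["frame"][100:300,120:520],cv2.resize(b,(400,300),interpolation=2)]))
E
```

```text
t20.95 [ 0.4721 -0.2192  0.0863] F [4.2 0.3 0.4] M [-0.03 -0.87 -0.09] gap 0.0536 ff 30.0
[ -0.70189571 -35.02865553 -38.2417345   -0.6342442    1.33980151
  -0.29388861] [-4.99919004e-01 -1.03798582e-01  1.68043065e+00 -2.05121034e-04
  1.56487703e+00 -8.97838593e-01]
[376.37456924 187.50524187]
```

View pics/ww.png

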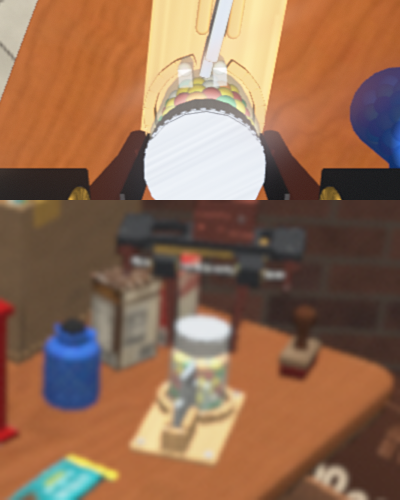

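The cap's brushed lines have turned with the gripper (about 25° tilt in the crop at (205,175)), and the jar's ribs at (187,70) and (220,70) bear on the plate. I'll keep turning in small steps until the pop.

```bash
python3 - <<'E'
from h import *
def lines(n,z=.098):
    im=pickle.load(open(n+".pkl","rb"));c=(.4723,-.219)
    # orthographic top patch of the cap, sampled from the image by the calibration
    g=np.linspace(-.018,.018,73);M=np.array([[proj(im,[c[0]+a,c[1]+b,z]) for b in g] for a in g],np.float32)
    t=cv2.GaussianBlur(cv2.remap(im["frame"],M[...,0],M[...,1],1)[...,1],(0,0),1).astype(float)
    t=t[:, :];da,db=np.gradient(t);ok=M[...,1]<292
    return np.degrees(.5*np.arctan2(2*(da*db)[ok].sum(),(da**2-db**2)[ok].sum()))%180
print([ (n,round(lines(n),1)) for n in("c1","c2","w1")])
j=np.load("j0.npy");z0=state()["ft_force"][2]
for a in np.arange(37.5,56,1.5):
    t=j.copy();t[5]-=np.radians(a);movej(t);hold(.1);s=st(a);print("   tau6 %.2f"%s["joint_torque"][5])
    if s["ft_force"][2]>z0+5 or abs(s["joint_torque"][5])<.1: print("POP?");break
snap("wrist","w3");print(lines("w3"))
E
```

```text
[('c1', np.float64(102.8)), ('c2', np.float64(106.5)), ('w1', np.float64(140.2))]
37.5 t21.40 [ 0.4721 -0.2191  0.0863] F [ 3.6 -0.1  1.8] M [-0.03 -0.95 -0.19] gap 0.0537 ff 30.0
   tau6 -0.13
39.0 t21.75 [ 0.4721 -0.2191  0.0863] F [ 5.  -0.6  1.7] M [-0.04 -0.98 -0.1 ] gap 0.0536 ff 30.0
   tau6 -0.12
40.5 t22.10 [ 0.4721 -0.2192  0.0863] F [5.1 0.1 1.6] M [-0.07 -0.94 -0.09] gap 0.0534 ff 30.0
   tau6 -0.10
POP?
144.4549357372324
```

```bash
python3 - <<'E'
from h import *
j=np.load("j0.npy");z0=1.7
for a in np.arange(42,58,1.0):
    t=j.copy();t[5]-=np.radians(a);movej(t);s=st(a);print("   tau6 %.2f"%s["joint_torque"][5])
    if s["ft_force"][2]>z0+4 : print("POP?");break
snap("wrist","w4")
E
```

```text
42.0 t22.40 [ 0.4721 -0.2192  0.0863] F [5.1 0.3 3.2] M [-0.06 -0.95 -0.07] gap 0.0534 ff 30.0
   tau6 -0.16
43.0 t22.65 [ 0.4721 -0.2192  0.0863] F [ 4.3 -1.1  3.8] M [-0.11 -0.91 -0.02] gap 0.0532 ff 30.0
   tau6 -0.13
44.0 t22.90 [ 0.4722 -0.2192  0.0864] F [4.8 0.  5.1] M [-0.07 -0.87 -0.1 ] gap 0.0538 ff 30.0
   tau6 -0.12
45.0 t23.15 [ 0.4722 -0.2192  0.0864] F [ 4.6 -1.2  6.1] M [-0.07 -0.89 -0.04] gap 0.0541 ff 30.0
   tau6 -0.10
POP?
```

```bash
cat >> h.py <<'E'
def lines(n,z=.098,c=(.4723,-.219)):
    im=pickle.load(open(n+".pkl","rb"))
    g=np.linspace(-.018,.018,73);M=np.array([[proj(im,[c[0]+a,c[1]+b,z]) for b in g] for a in g],np.float32)
    t=cv2.GaussianBlur(cv2.remap(im["frame"],M[...,0],M[...,1],1)[...,1],(0,0),1).astype(float)
    da,db=np.gradient(t);ok=M[...,1]<292
    return round(np.degrees(.5*np.arctan2(2*(da*db)[ok].sum(),(da**2-db**2)[ok].sum()))%180,1)
def ribs(n):
    im=pickle.load(open(n+".pkl","rb"));P=pts(im);m=im["depth"]>0;m[290:]=False
    X=(P[...,:2]-O)@ex+.0006;Y=(P[...,:2]-O)@ey;Z=P[...,2]
    r=np.hypot(X,Y);A=np.degrees(np.arctan2(-X,Y));k=m&(r>.033)&(r<.043)&(Z>.03)&(Z<.050)&(abs(A)<30)
    print(n,"rib pts",k.sum(),np.round(np.percentile(A[k],[5,25,50,75,95]),1) if k.sum() else "")
    h=np.histogram(A[k],bins=np.arange(-26,27,4))[0];print("  ",h)
    t=m&(r<.02)&(Z>.08);print("  cap top z",np.round(np.percentile(Z[t],[10,50,90]),4))
E
python3 - <<'E'
from h import *
for n in("c1","p1","w1","w3","w4"): print(lines(n));ribs(n)
E
```

```text
102.8
c1 rib pts 16 [-23.4 -22.3 -21.6 -21.3 -20.8]
   [ 5 11  0  0  0  0  0  0  0  0  0  0  0]
  cap top z [0.0968 0.2515 0.288 ]
107.0
p1 rib pts 163 [-18.4 -13.3  -9.5  11.9  18. ]
   [ 1  8 24 38 11  0  0  0 26 26 21  7  1]
  cap top z [0.0966 0.0974 0.0982]
140.2
w1 rib pts 166 [-9.7 -3.7 18.6 21.4 28. ]
   [ 0  0  0  8 18 21  3  0  7  6  9 57 24]
  cap top z [0.0969 0.0976 0.0983]
144.5
w3 rib pts 149 [-9.   0.2 18.7 22.1 27. ]
   [ 0  0  0  6 13  9 10  0 14 10  1 48 23]
  cap top z [0.0969 0.0976 0.0983]
148.7
w4 rib pts 153 [-11.2   8.7  18.4  23.   27.6]
   [ 0  0  0  9  7  6 12  0 19 17  0 37 26]
  cap top z [0.097  0.0978 0.0985]
```

```bash
python3 - <<'E'
from h import *
j=np.load("j0.npy");last=6
for a in np.arange(46,60,1.0):
    t=j.copy();t[5]-=np.radians(a);movej(t);hold(.1);s=st(a);print("   tau6 %.2f"%s["joint_torque"][5])
    f=s["ft_force"][2]
    if f>10 or f-last>3 or f<last-3: print("POP?");break
    last=f
snap("wrist","w5");print(lines("w5"));ribs("w5")
E
```

```text
46.0 t23.55 [ 0.4721 -0.2192  0.0865] F [ 3.9 -0.1  5.9] M [-0.08 -0.82 -0.02] gap 0.0537 ff 30.0
   tau6 -0.05
47.0 t23.90 [ 0.4722 -0.2192  0.0867] F [ 4.1 -0.4  6. ] M [-0.1  -0.82 -0.03] gap 0.0537 ff 30.0
   tau6 -0.03
48.0 t24.25 [ 0.4722 -0.2192  0.0869] F [3.8 0.2 6.5] M [-0.02 -0.76 -0.  ] gap 0.0534 ff 30.0
   tau6 -0.01
49.0 t24.60 [ 0.4722 -0.2192  0.0871] F [2.9 0.3 8.2] M [ 0.05 -0.7   0.01] gap 0.0534 ff 30.0
   tau6 0.01
50.0 t24.95 [ 0.4723 -0.2192  0.0872] F [2.8 0.3 8.6] M [ 0.08 -0.69 -0.01] gap 0.0534 ff 30.0
   tau6 -0.01
51.0 t25.30 [ 0.4723 -0.2192  0.0872] F [ 3.3 -0.2  8. ] M [ 0.07 -0.74 -0.04] gap 0.0534 ff 30.0
   tau6 -0.01
52.0 t25.65 [ 0.4723 -0.2192  0.0872] F [2.8 0.7 9. ] M [ 0.13 -0.65 -0.01] gap 0.0538 ff 30.0
   tau6 -0.01
53.0 t26.00 [ 0.4723 -0.2192  0.0873] F [3.3 0.2 8.8] M [ 0.03 -0.67 -0.04] gap 0.0541 ff 30.0
   tau6 -0.01
54.0 t26.35 [ 0.4723 -0.2192  0.0873] F [3.2 1.1 8.8] M [ 0.08 -0.69 -0.03] gap 0.0539 ff 30.0
   tau6 -0.01
55.0 t26.70 [ 0.4723 -0.2192  0.0873] F [ 2.7 -0.2  8.7] M [ 0.02 -0.67  0.07] gap 0.0537 ff 30.0
   tau6 -0.01
56.0 t27.05 [ 0.4724 -0.2192  0.0873] F [3.5 0.7 9. ] M [ 0.07 -0.68 -0.02] gap 0.0535 ff 30.0
   tau6 -0.01
57.0 t27.40 [ 0.4723 -0.2192  0.0873] F [2.9 0.4 8.6] M [ 0.03 -0.69 -0.01] gap 0.0535 ff 30.0
   tau6 -0.01
58.0 t27.75 [ 0.4723 -0.2192  0.0873] F [2.4 0.2 8.8] M [ 0.04 -0.66 -0.01] gap 0.0537 ff 30.0
   tau6 -0.01
59.0 t28.10 [ 0.4723 -0.2192  0.0873] F [3.1 0.7 8.6] M [ 0.1  -0.73 -0.02] gap 0.0535 ff 30.0
   tau6 -0.00
163.3
w5 rib pts 206 [-8.2  8.9 11.3 24.3 28.9]
   [ 0  0  0  7  6 14  8  0 42 40  0 21 32]
  cap top z [0.0979 0.0986 0.0994]
```

The threads came free at about 49° of gripper turn: the torque fell to zero and the upward force levelled off at about 9 N. I'm lifting now.

```bash
python3 - <<'E'
from h import *
p=state()["ee_pos"]
for z in(.090,.096,.104,.115):
    move_l([p[0],p[1],z],.04);s=st()
hold(.5);st("hold")
im=snap("wrist","f1");sd=snap("side","f2");ribs("f1");print(s["ee_rot"])
P=pts(sd);X=(P[...,:2]-O)@ex;Y=(P[...,:2]-O)@ey;Z=P[...,2];m=sd["depth"]>0
k=m&(np.hypot(X,Y)<.034)&(Z>.02)&(Z<.15);print("side z hist",np.histogram(Z[k],bins=np.arange(.02,.151,.01))[0])
Pw=pts(im);X=(Pw[...,:2]-O)@ex;Y=(Pw[...,:2]-O)@ey;Z=Pw[...,2];m=im["depth"]>0;m[290:]=False
k=m&(np.hypot(X,Y)<.03)&(Z>.11)&(Z<.16);A=np.c_[X[k],Y[k],np.ones(k.sum())];f=np.linalg.lstsq(A,Z[k],rcond=None)[0];print("cap top plane",f)
k=m&(abs(X)<.012)&(Y>.04)&(Y<.1)&(Z>.074)&(Z<.09);print("tab",np.median(Z[k]),np.percentile(X[k],[2,98]),np.percentile(Y[k],[2,98]))
u,v=proj(sd,[.472,-.219,.08]).astype(int)
b=sd["frame"][v-50:v+50,u-66:u+67]
cv2.imwrite("pics/ff.png",np.vstack([im["frame"][100:300,120:520],cv2.resize(b,(400,300),interpolation=2)]))
E
```

```text
t28.40 [ 0.4718 -0.2191  0.0893] F [ 2.7 -0.3  1.6] M [-0.2  -0.67 -0.03] gap 0.0541 ff 30.0
 t28.70 [ 0.4717 -0.219   0.0955] F [ 0.3  0.5 -0.7] M [-0.03 -0.15 -0.  ] gap 0.0539 ff 30.0
 t29.05 [ 0.4725 -0.2193  0.1045] F [ 0.1  0.9 -0.3] M [ 0.   -0.13 -0.  ] gap 0.0534 ff 30.0
 t29.48 [ 0.4725 -0.2193  0.1155] F [ 0.2 -0.4 -1. ] M [ 0.   -0.12  0.04] gap 0.0534 ff 30.0
hold t29.98 [ 0.4723 -0.2192  0.1149] F [ 0.5 -0.5 -0.4] M [-0.04 -0.14  0.01] gap 0.0535 ff 30.0
f1 rib pts 159 [-9.1  8.2 10.8 24.3 28.7]
   [ 0  0  0  7  6 12  8  0 36 21  2 16 21]
  cap top z [0.1255 0.1262 0.127 ]
[ 3.12256856e-04  3.74607650e-01  9.27183373e-01 -6.13960834e-05]
side z hist [ 34  30  32  41  57  83  56  20  24  62 156  20  19]
cap top plane [ 0.0703141  -0.11325193  0.12795991]
tab 0.08100189768510331 [-0.0058521   0.00195725] [0.0466675  0.07843665]
```

View pics/ff.png

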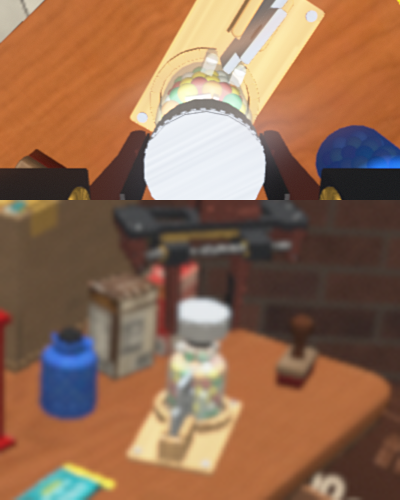

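The cap is held level about 25 mm above the open mouth at (205,320). The jar is down and the plate is still standing in the channel.

```bash
python3 -c "
from bench import *
print(job_done())"
```

```text
the job is handed in; nothing more can be done
None
```

I handed the job in at about 30 s: the key plate is standing in the channel and released, and the unscrewed cap is held level about 25 mm above the jar's mouth. The threads came free at about 49° of gripper turn, but my stop check missed it and I turned on to 59°, so I did not stop as soon as they were free.

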